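Feel for the blind hole of a mosaic wall spacer and present it hole-up

ROBOT

A 6-joint arm with a two-finger parallel gripper is mounted at the origin on the work surface. World frame = base frame: x ahead of the robot, y to its left, z up, the work surface at z = 0. Lengths are in mm, angles in rad, forces in N, time in s.
With the tool pointing down it reaches from about 300 to 750 mm from the base axis. Payload 8.5 kg.
Tool frame: the origin (TCP) lies on the centre line of the jaws, within the pads' length; the fingertips stand 11 mm ahead of it and the grasp point (between the pads) lies 8 mm behind it; y points along the fingers, x is the direction in which the jaws open and shut, and the axes are right-handed (so a half turn about y gives the same grasp; the last joint's range is limited). The gripper opens to 85 mm and grips with 20 to 120 N. Pads are 22 mm wide; open, the fingers measure 114 mm over their backs; the gripper's body (76 mm by 85 mm) begins 54 mm behind the grasp point. The pads swing forward as they close: fully open they stand 13 mm farther back than shut.
Start: joints at [0.978, 0.381, 1.297, -0, 1.464, -0.215], TCP at [202.872, 511.198, 242.322] pointing down, gripper open.
Joint ranges: [-3.11, 3.11], [-0.89, 2.33], [0.22, 2.48], [-1.42, 4.56], [0.17, 2.85], [-2.88, 2.88]. Speed limits (rad/s): [2.39, 2.39, 3.14, 3.14, 3.14, 3.14].

INTERFACE

Orientations are given as a unit quaternion [x, y, z, w].
In Python, from workcell import * gives the robot as it stands. Calls block until the motion is done:
- movep(position, orientation): joint-space move of the TCP to a pose.
- line_to(position, ori=None, rate=150, force_limit=None): straight line of the TCP; ori=None keeps the orientation; rate is the mean speed in mm/s. With force_limit (N) it stops when the force on the tool has changed by that much, and returns True; else False.
- goto_joints(angles): joint-space move.
- ungrasp() and grasp(force=None): open the fingers fully, or close them until they stop; force is the grip in N (None keeps the last).
- sleep(seconds).
- inverse_kinematics(position, orientation): joint angles nearest the present ones, or None.
- capture(name): name is "scene" or "top" or "wrist"; returns the picture (420x560x3 uint8, red, green, blue); there is no depth.
- get_calibration(name): a dict with "intrinsics" (3x3 intrinsics, pixels), "k1" (the pictures are not rectified: a ray, as slopes to the right and down, at radius r is drawn at 1 + k1 r^2 times it, then the intrinsics apply), "world_from_camera" (4x4, takes a point from camera to world coordinates); the wrist camera has in their place "mount" (4x4, takes a point from camera to tool coordinates, whose origin is the TCP and whose axes are the tool frame's). Camera axes: x right, y down, z forward; pixel columns grow to the right and rows downward; lengths in mm; the calibration is good to about 2 mm. A picture is of the moment at which its call begins: read the wrist's pose just before it. get_calibration takes no time and is no camera call.
A pose or a line that the arm cannot do raises PlanningError and nothing moves.
- close_job(): hands the job in, once; it reports no verdict.
Readings, each from a call of its own:
- current_t(): time.
- current_q(): joint angles.
- current_qvel(): joint speeds.
- current_joint_efforts(): joint torques, N m.
- current_eef_pos(): TCP position.
- current_tcp_rot(): TCP orientation.
- current_ft_force(): force on the tool from outside, world axes, zero at the start.
- current_moment(): the same for the moment, N m.
- current_grip_width(): finger opening in mm.
Only numpy, scipy, OpenCV 4.12 (cv2) and the standard library are available. Lean on these libraries where they do the work, as an engineer would, in place of code of your own. Each camera call takes 0.05 s, during which the arm holds its last target. There are 200 camera calls.

TASK

One end of the loose wooden wall spacer has a blind hole; the other end only has a dark painted disc. Find the hole by feel on the level steel pin of the blue jig: slide the spacer's hole onto the pin until it stops at the bottom of the hole, then draw it right off again. Turn the spacer over so that its hole faces straight up and finish while still holding it in the gripper, well clear above the table (spacer at least 15 cm up) and touching nothing else; leave everything else on the table where it is.

Things in the scene. Friction and masses are not known exactly. Their poses are not given: they have to be found in the camera images.
- spacer: Loose square wooden spacer 38 x 38 x 56 mm, copper bands, 40-80 g, lying on a long side at any yaw. Origin at its centre (19 mm above the table); z runs along the 56 mm length, out of the end with the blind hole: round, 22 mm wide, 34 mm deep, centred (mouth at z = +28 mm, bottom at z = -6 mm). The other end has a flush dark disc of the same width, so the ends look alike
- jig: Feeler jig, fixed: dark steel base plate 110 x 90 x 12 mm (y -33 to +57 mm), blue post 26 x 24 mm, 90 mm tall, and a level steel pin. Origin on the table under the post's middle; z up. The pin, 12 mm thick with a rounded tip, points along the jig's -y, 75 mm above the table, 50 mm out of the post; 16 mm of it stays bare when the spacer is fully on
- pin_tip (a point): The tip of the jig's pin, on its axis, 62 mm from the jig's origin along -y and 75 mm above the table
- box_yellow: Bystander: open card box 75 x 75 x 42 mm of yellow mosaic stones, 0.3 kg; origin under its centre
- box_blue: Bystander: open paper box 75 x 75 x 42 mm of blue mosaic stones, 0.3 kg; origin under its centre
- box_red: Bystander: open card box 75 x 75 x 42 mm of terracotta stones, 0.3 kg; origin under its centre
- glue: Bystander: white glue bottle, 54 mm in diameter, 150 mm tall, upright; origin under its centre
- grout: Bystander: grey jar of grout, 80 mm in diameter, 90 mm tall, upright; origin under its centre
- nippers: Bystander: red-handled tile nippers lying flat, about 175 mm long, 70 mm wide and 18 mm high; origin on the table, jaws along +x, handles along -x
Things that resemble listed ones, but are neither listed nor needed, are in the scene too. Leave any green, purple or red look-alike of the jig alone.

How it is judged:
By the outcome, as a careful person would: the job done as asked, in the order asked, and still so for the second after the job is handed in, while the arm keeps its last pose, push and grip.
It also fails if it takes over 67 s, if anything falls off the work surface, if the arm or the gripper's body presses on something with over 40 N, if the wrist force passes 120 N, or if a joint passes its speed limit or range.

## Working session

There is one attempt and no reset: what is moved stays moved. The work goes in short steps, each a Python script; the robot and the scene stay as the last script left them, time stands still between calls to the robot, and variables do not carry over. Pictures are saved under pics/ and viewed, about 8 in all and at most 12, crops included, and the job is handed in when it is done.

```bash
mkdir -p pics; ls
cat > h.py <<'E'
from workcell import *
import numpy as np, cv2
from scipy.spatial.transform import Rotation as R
def save(n,im,f=1,crop=None):
    if crop: x0,y0,x1,y1=crop; im=im[y0:y1,x0:x1]
    im=cv2.resize(im,None,fx=f,fy=f,interpolation=cv2.INTER_CUBIC)
    cv2.imwrite(f'pics/{n}.png',im[:,:,::-1])
def cam(n,T=None):
    c=get_calibration(n); K=np.array(c['intrinsics']);
    if T is None: T=np.array(c['world_from_camera'])
    return K,c['k1'],T
def ray(n,px,T=None):
    K,k1,T=cam(n,T); D=np.array([k1,0,0,0,0],float)
    p=cv2.undistortPoints(np.array([[px]],float),K,D)[0,0]
    return T[:3,3],T[:3,:3]@np.array([p[0],p[1],1])
def onz(n,px,z,T=None):
    o,d=ray(n,px,T); return o+d*(z-o[2])/d[2]
def proj(n,P,T=None):
    K,k1,T=cam(n,T); Ti=np.linalg.inv(T)
    return cv2.projectPoints(np.array(P,float).reshape(-1,3),cv2.Rodrigues(Ti[:3,:3])[0],Ti[:3,3],K,np.array([k1,0,0,0,0],float))[0][:,0]
def wristT():
    T=np.eye(4);T[:3,3]=current_eef_pos();T[:3,:3]=R.from_quat(current_tcp_rot()).as_matrix()
    return T@np.array(get_calibration('wrist')['mount'])
E
python3 - <<'E'
from h import *
save('scene',capture('scene'),1.4); save('top',capture('top'),1.4)
for n in('scene','top'): print(get_calibration(n))
print(get_calibration('wrist'),current_tcp_rot(),current_t())
E
```

```text
pics
{'intrinsics': array([[442.19777338,   0.        , 282.75063751],
       [  0.        , 442.19777338, 206.19325337],
       [  0.        ,   0.        ,   1.        ]]), 'k1': -0.029016676138883472, 'world_from_camera': array([[-8.36127339e-01,  4.06188831e-01, -3.68648486e-01,
         9.76329837e+02],
       [ 5.48520295e-01,  6.24118395e-01, -5.56418650e-01,
         7.57832976e+02],
       [ 4.06926021e-03, -6.67448022e-01, -7.44645271e-01,
         1.11373552e+03],
       [ 0.00000000e+00,  0.00000000e+00,  0.00000000e+00,
         1.00000000e+00]])}
{'intrinsics': array([[455.32698396,   0.        , 280.20993547],
       [  0.        , 455.32698396, 211.59128849],
       [  0.        ,   0.        ,   1.        ]]), 'k1': -0.14686406095106977, 'world_from_camera': array([[ 7.72102334e-03, -9.96045699e-01,  8.85062204e-02,
         3.19411303e+02],
       [-9.99798510e-01, -6.04936788e-03,  1.91401324e-02,
        -4.95894979e+01],
       [-1.85290398e-02, -8.86361686e-02, -9.95891713e-01,
         1.26863715e+03],
       [ 0.00000000e+00,  0.00000000e+00,  0.00000000e+00,
         1.00000000e+00]])}
{'intrinsics': array([[301.37683901,   0.        , 276.38493445],
       [  0.        , 301.37683901, 208.48533757],
       [  0.        ,   0.        ,   1.        ]]), 'k1': -0.04968015633797653, 'mount': array([[ 9.99998557e-01, -1.18413623e-03, -1.21797433e-03,
         6.76615692e-01],
       [ 8.44992068e-04, -2.75251597e-01,  9.61371855e-01,
        -1.31873999e+02],
       [-1.47364462e-03, -9.61371497e-01, -2.75250200e-01,
         7.00977255e+01],
       [ 0.00000000e+00,  0.00000000e+00,  0.00000000e+00,
         1.00000000e+00]])} [ 0.58517616  0.39678333 -0.3976354  -0.584823  ] 0.1
```

View pics/top.png

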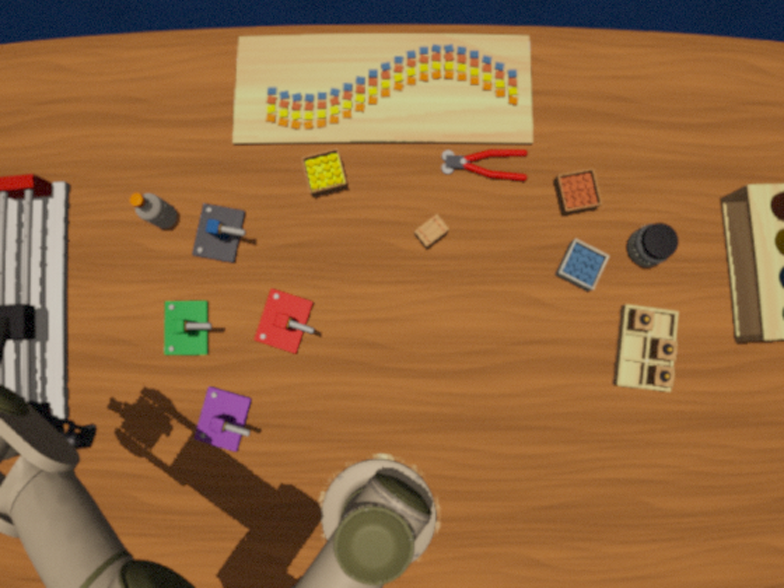

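View pics/scene.png

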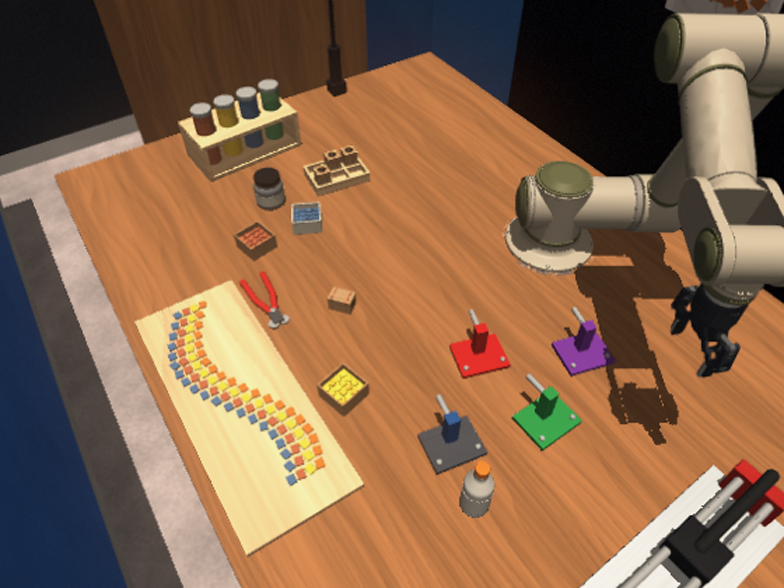

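Candidates in the top picture (784-wide view): 
- **Spacer:** the loose block at (432,231). The three holed blocks in the tray at (642,319), (662,349) and (660,375) are look-alikes, as they aren't loose on the table.
- **Jig:** the one with the blue post and dark base at (219,232). The green (187,327), red (287,321) and purple (224,420) ones are look-alikes.

I choose the loose block and the blue-post jig, and will check both in a close crop.

Run:
```python
from h import *
t=capture('top');s=capture('scene')
def c(im,x,y,w,h,f): return cv2.resize(im[y:y+h,x:x+w],None,fx=f,fy=f,interpolation=cv2.INTER_CUBIC)
a=np.hstack([c(t,288,145,40,40,7),c(t,130,138,60,50,7)[:280]if 0 else cv2.resize(t[138:194,130:190],(400,373),interpolation=cv2.INTER_CUBIC)[:280]]) if 0 else None
im=np.zeros((600,800,3),np.uint8)
im[:300,:300]=c(t,292,148,30,30,10)        # top spacer  x=292+u/10
im[:300,300:700]=c(t,135,142,50,37,8)[:296].repeat(1,0) if 0 else cv2.resize(t[142:187,135:195],(400,300),interpolation=cv2.INTER_CUBIC)
im[300:600,:300]=c(s,229,198,30,30,10)
im[300:600,300:700]=cv2.resize(s[275:335,290:370],(400,300),interpolation=cv2.INTER_CUBIC)
save('crop',im)
```

```text
(no output)
```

View pics/crop.png

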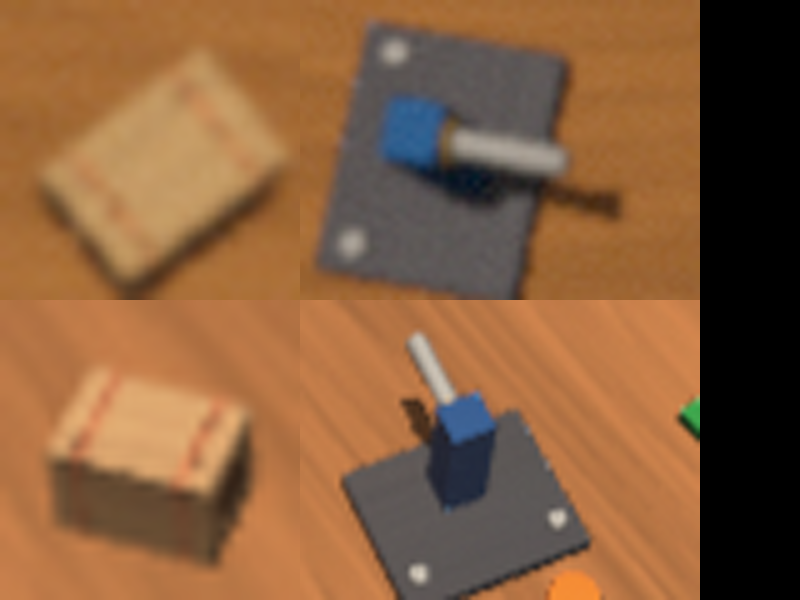

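The crop confirms it: a banded loose spacer (top view corners near crop (205,48), (285,155), (120,290), (40,175)), and the jig with a blue post on a dark plate (pin tip near crop (566,160) top, (415,337) scene). Next I fit both poses to these points.

```bash
cat > fit.py <<'E'
from h import *
from scipy.optimize import least_squares
def conv(p,o,sc,off): p=np.array(p,float)-off; return (p+.5)/sc-.5+np.array(o)
def fit(obs,x0):
    def f(x):
        Rz=R.from_euler('z',x[2]).as_matrix(); r=[]
        for n,P,p in obs: r.append(proj(n,np.array(P)@Rz.T+[x[0],x[1],0],None)-p)
        return np.concatenate(r).ravel()
    s=least_squares(f,x0,x_scale=[10,10,.1],loss='soft_l1'); return s.x,f(s.x).reshape(-1,2)
top=conv([(370,22),(568,60),(522,297),(320,268),(566,160)],(135,142),400/60,(300,0))
sc=conv([(345,480),(520,410),(590,543),(416,339)],(290,275),5,(300,300))
jig,r=fit([('top',[(55,57,12),(55,-33,12),(-55,-33,12),(-55,57,12),(0,-62,75)],top),
      ('scene',[(55,-33,12),(-55,-33,12),(-55,57,12),(0,-62,75)],sc)],[430,330,-.15])
print('jig',jig,r.round(1).tolist())
# spacer: long axis local x
top=conv([(205,48),(287,155),(122,285),(40,177)],(292,148),10,(0,0))
sc=conv([(100,370),(250,407),(207,490),(50,457),(213,562),(58,525)],(229,198),10,(0,300))
c=np.mean([onz('top',p,38) for p in top],0)
h=[(28,19),(28,-19),(-28,-19),(-28,19)]
# top img: c0=far(+x world) upper, long side c0->c3 ; find yaw of (c0-c3)
a=onz('top',top[0],38)-onz('top',top[3],38); yaw=np.arctan2(a[1],a[0])
sp,r=fit([('top',[(28,19,38),(28,-19,38),(-28,-19,38),(-28,19,38)],top)],[c[0],c[1],yaw]); print('sp top only',sp,r.round(1).tolist())
# scene correspondences by projection nearest
Rz=R.from_euler('z',sp[2]).as_matrix()
L=np.array([(x,y,z) for z in(38,0) for x,y in h],float); pr=proj('scene',L@Rz.T+[sp[0],sp[1],0])
idx=[int(np.argmin(np.linalg.norm(pr-p,axis=1))) for p in sc]; print(idx)
sp,r=fit([('top',[(28,19,38),(28,-19,38),(-28,-19,38),(-28,19,38)],top),('scene',L[idx],sc)],sp)
print('sp',sp,r.round(1).tolist())
np.savez('fit.npz',jig=jig,sp=sp)
E
python3 fit.py
```

```text
jig [ 5.58446010e+02  3.20022498e+02 -1.81473807e-01] [[-0.6, -0.6], [-0.4, -1.0], [-1.7, 1.1], [-1.5, -0.3], [0.0, 0.4], [-1.0, -1.4], [-0.6, -0.9], [0.6, -0.7], [-0.5, -0.3]]
sp top only [ 559.83051649 -100.89361169   -0.90288073] [[-0.4, 0.3], [-0.0, 0.3], [0.4, -0.3], [0.0, -0.3]]
[1, 2, 3, 0, 7, 4]
sp [ 559.87269704 -100.45086194   -0.90120678] [[-0.6, 0.3], [-0.2, 0.3], [0.3, -0.3], [-0.1, -0.3], [-0.8, -0.5], [0.2, -0.1], [0.2, 0.0], [-0.2, -0.9], [0.3, 0.4], [-0.1, -0.1]]
```

```bash
cat >> h.py <<'E'
def ori(zdir,ydir=(0,0,-1)):
    y=np.array(ydir,float); z=np.array(zdir,float); z/=np.linalg.norm(z); return R.from_matrix(np.c_[np.cross(y,z),y,z]).as_quat()
F=np.load('fit.npz'); jig,sp=F['jig'],F['sp']
ax=np.array([np.cos(sp[2]),np.sin(sp[2]),0]); jy=np.array([-np.sin(jig[2]),np.cos(jig[2]),0])
tip=np.array([jig[0],jig[1],75])-62*jy
E
python3 - <<'E'
from h import *
print(tip,jy,ax)
def ik(p,q):
    r=inverse_kinematics(list(p),list(q)); return None if r is None else np.round(r,2).tolist()
for s in(1,-1):
    print('grasp',s,ik([sp[0],sp[1],16],ori(s*ax)))
    print('pin',s,ik(tip-60*jy-[0,0,8],ori(s*jy)), ik(tip+20*jy-[0,0,8],ori(s*jy)))
    for ang in (-40,-20,0,20,40):
      for r in(400,500): 
        a=np.radians(ang);u=np.array([np.cos(a),np.sin(a),0]); print('fin',s,ang,r,ik(u*r+[0,0,400],ori((0,0,s),u)))
E
```

```text
[547.25628837 259.04061435  75.        ] [0.18047937 0.98357877 0.        ] [ 0.62066422 -0.78407648  0.        ]
grasp 1 [-0.39, 0.67, 1.53, -0.0, 0.94, 2.09]
pin 1 [0.15, 0.6, 1.48, -0.0, 1.07, 0.33] [0.28, 0.66, 1.34, -0.0, 1.14, 0.46]
fin 1 -40 400 [-1.57, -0.34, 2.33, 1.9, 0.94, -0.52]
fin 1 -40 500 [-1.18, -0.05, 2.15, 2.34, 0.7, -0.9]
fin 1 -20 400 [-1.22, -0.34, 2.33, 1.9, 0.94, -0.52]
fin 1 -20 500 [-0.83, -0.05, 2.15, 2.34, 0.7, -0.9]
fin 1 0 400 [-0.87, -0.34, 2.33, 1.9, 0.94, -0.52]
fin 1 0 500 [-0.48, -0.05, 2.15, 2.34, 0.7, -0.9]
fin 1 20 400 [-0.52, -0.34, 2.33, 1.9, 0.94, -0.52]
fin 1 20 500 [-0.13, -0.05, 2.15, 2.34, 0.7, -0.9]
fin 1 40 400 [-0.17, -0.34, 2.33, 1.9, 0.94, -0.52]
fin 1 40 500 [0.22, -0.05, 2.15, 2.34, 0.7, -0.9]
grasp -1 [-0.39, 0.67, 1.53, -0.0, 0.94, -1.06]
pin -1 [0.15, 0.6, 1.48, -0.0, 1.07, -2.81] [0.28, 0.66, 1.34, -0.0, 1.14, -2.68]
fin -1 -40 400 [-1.57, -0.34, 2.33, 1.9, 0.94, 2.62]
fin -1 -40 500 [-1.18, -0.05, 2.15, 2.34, 0.7, 2.24]
fin -1 -20 400 [-1.22, -0.34, 2.33, 1.9, 0.94, 2.62]
fin -1 -20 500 [-0.83, -0.05, 2.15, 2.34, 0.7, 2.24]
fin -1 0 400 [-0.87, -0.34, 2.33, 1.9, 0.94, 2.62]
fin -1 0 500 [-0.48, -0.05, 2.15, 2.34, 0.7, 2.24]
fin -1 20 400 [-0.52, -0.34, 2.33, 1.9, 0.94, 2.62]
fin -1 20 500 [-0.13, -0.05, 2.15, 2.34, 0.7, 2.24]
fin -1 40 400 [-0.17, -0.34, 2.33, 1.9, 0.94, 2.62]
fin -1 40 500 [0.22, -0.05, 2.15, 2.34, 0.7, 2.24]
```

Run:
```python
from h import *
movep([sp[0],sp[1],110],ori(-ax))
T=wristT(); im=capture('wrist')
P=np.array([(x,y,z) for z in(38,) for x,y in((28,19),(28,-19),(-28,-19),(-28,19))],float)@R.from_euler('z',sp[2]).as_matrix().T+[sp[0],sp[1],0]
p=proj('wrist',P,T); im=im.copy(); cv2.polylines(im,[np.int32(p.round())],True,(0,255,0),1); print(p,current_t())
save('w1',im,1.4)
```

```text
[[300.94718486 260.76275096]
 [249.77908397 260.76102684]
 [247.74175777 186.76092561]
 [302.77582647 186.74848163]] 2.8
```

View pics/w1.png

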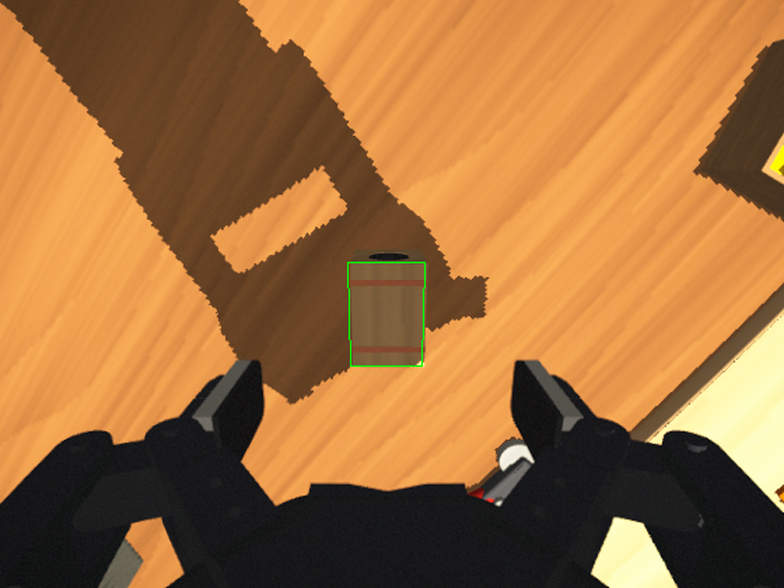

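The spacer matches the predicted outline (image 350–425, 262–366). Now I grasp it and carry it to a standoff from the pin.

Run:
```python
from h import *
line_to([sp[0],sp[1],16])
grasp(60); print('w',current_grip_width(),current_eef_pos())
line_to([sp[0],sp[1],130],rate=200)
p=tip-70*jy; p[2]=130
movep(p,ori(jy)); line_to([p[0],p[1],90])
T=wristT(); im=capture('wrist').copy(); print(current_grip_width(),current_eef_pos(),current_t())
cv2.imwrite('pics/raw2.png',im)
q=proj('wrist',[tip,tip+50*jy],T); print(q)
cv2.line(im,*[tuple(int(v) for v in a.round()) for a in q],(0,255,0),1)
save('w2',im,1.4)
```

```text
w 37.12570679224459 [ 560.24353417 -100.58099835   16.67741644]
37.132480811499796 [535.24044408 189.81029945  90.72813398] 6.5
[[275.708006   122.40366486]
 [275.39667938   4.0723844 ]]
```

View pics/w2.png

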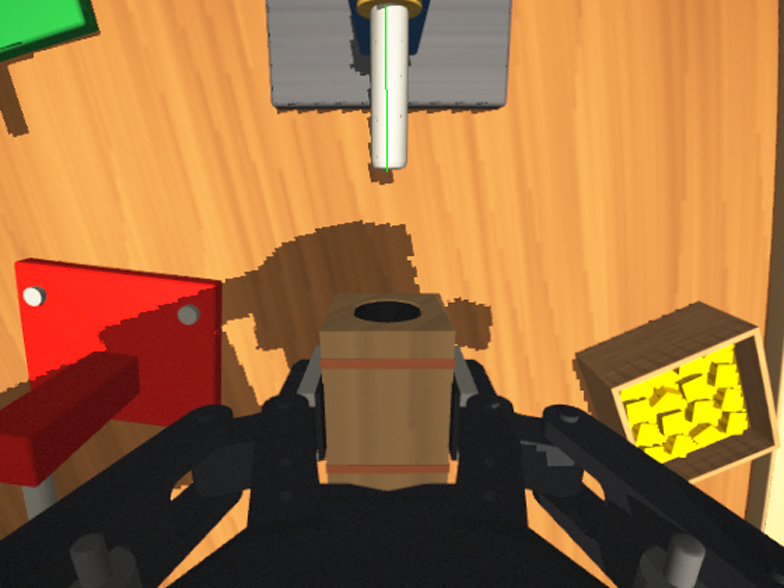

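Run:
```python
from h import *
im=cv2.imread('pics/raw2.png'); m=(im.min(2)>130)&(im.max(2).astype(int)-im.min(2)<40)
for v in range(8,124,8):
    u=np.where(m[v,250:310])[0]+250
    print(v,u.min() if len(u) else None,u.max() if len(u) else None)
T=wristT()
o=np.array([268,85.]),np.array([290,85.])
e1=[onz('wrist',p,75,T) for p in ((264.5+.0,100),(291,100))]
```

```text
8 266 290
16 266 290
24 266 290
32 266 290
40 266 290
48 266 305
56 250 309
64 250 309
72 266 289
80 266 289
88 266 289
96 266 289
104 266 289
112 266 289
120 None None
```

```bash
cat > probe.py <<'E'
from h import *
def probe(tp,zd,z=72):
    """tp: tip; spacer at -70 along jy; returns depth of centre beyond tip"""
    q=ori(zd)
    P=lambda s:[tp[0]+s*jy[0],tp[1]+s*jy[1],z]
    line_to(P(-70),ori=q,rate=100); sleep(.2); f0=np.array(current_ft_force())
    line_to(P(-38),rate=80)
    hit=line_to(P(14),rate=35,force_limit=8)
    c=np.array(current_eef_pos()); print('hit',hit,'s',(c-tp)@jy,'lat',(c-tp)@np.cross(jy,[0,0,1]),'z',c[2],'dF',np.array(current_ft_force())-f0,'t',current_t(),'w',current_grip_width())
    return hit,(c-tp)@jy
E
python3 - <<'E'
from probe import *
tx=np.cross([0,0,-1],jy); tp=tip+0.9*tx; np.save('tp.npy',tp); print(tx)
probe(tp,jy)
save('w3',capture('wrist'),1.2)
E
```

```text
[ 0.98357877 -0.18047937  0.        ]
hit True s 7.023059762768265 lat -0.2335296766685413 z 71.47794098910872 dF [ 1.1033347  -1.87749503  1.47903571] t 8.7583 w 37.26103947397738
```

View pics/w3.png

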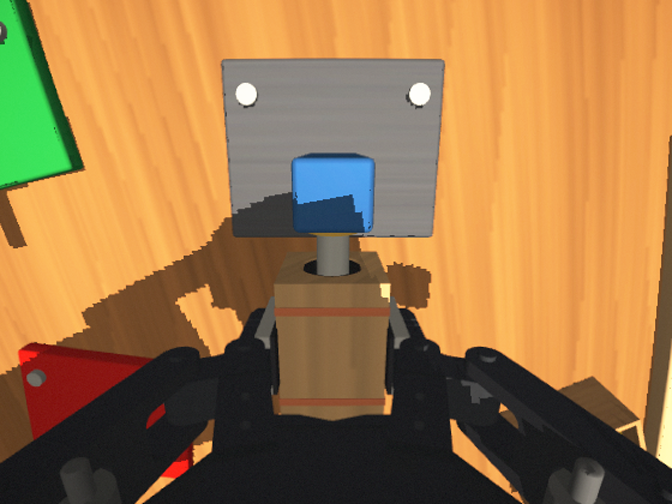

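The spacer is on the pin and stopped at s=7.0 mm, against 6 mm predicted for the bottom of the hole. I'll press a little more to confirm, then draw it off and turn it.

Run:
```python
from h import *
tp=np.load('tp.npy'); c=np.array(current_eef_pos()); z=72
P=lambda s,z=72:[tp[0]+s*jy[0],tp[1]+s*jy[1],z]
f0=np.array(current_ft_force())
h=line_to(P(12),rate=20,force_limit=10); c=np.array(current_eef_pos()); print(h,(c-tp)@jy,np.array(current_ft_force())-f0)
sleep(.2); print(np.array(current_ft_force())-f0, current_grip_width())
line_to(P(-75),rate=70); c=np.array(current_eef_pos()); print('off',(c-tp)@jy,current_ft_force(),current_grip_width())
line_to(P(-75,330),rate=200)
for ang in(0,10,20,30):
  a=np.radians(ang);u=np.array([np.cos(a),np.sin(a),0])
  for r in(400,450,500,550): print(ang,r,np.round(inverse_kinematics(list(u*r+[0,0,400]),list(ori((0,0,1),u))),2))
T=wristT(); save('w4',capture('wrist'),1.2); print(current_t())
```

```text
True 6.99581639815544 [ 1.07091226 -1.14488438  0.08761272]
[ 0.32191964  0.81880025 -0.41189301] 37.33945550661374
off -74.67118304956541 [ 0.15689118  0.50930717 -0.63548504] 37.449219057328186
0 400 [-0.87 -0.34  2.33  1.9   0.94 -0.52]
0 450 [-0.62 -0.17  2.25  2.17  0.77 -0.76]
0 500 [-0.48 -0.05  2.15  2.34  0.7  -0.9 ]
0 550 [-0.4   0.05  2.05  2.45  0.65 -0.99]
10 400 [-0.7  -0.34  2.33  1.9   0.94 -0.52]
10 450 [-0.44 -0.17  2.25  2.17  0.77 -0.76]
10 500 [-0.31 -0.05  2.15  2.34  0.7  -0.9 ]
10 550 [-0.22  0.05  2.05  2.45  0.65 -0.99]
20 400 [-0.52 -0.34  2.33  1.9   0.94 -0.52]
20 450 [-0.27 -0.17  2.25  2.17  0.77 -0.76]
20 500 [-0.13 -0.05  2.15  2.34  0.7  -0.9 ]
20 550 [-0.05  0.05  2.05  2.45  0.65 -0.99]
30 400 [-0.35 -0.34  2.33  1.9   0.94 -0.52]
30 450 [-0.09 -0.17  2.25  2.17  0.77 -0.76]
30 500 [ 0.04 -0.05  2.15  2.34  0.7  -0.9 ]
30 550 [ 0.13  0.05  2.05  2.45  0.65 -0.99]
12.025
```

View pics/w4.png

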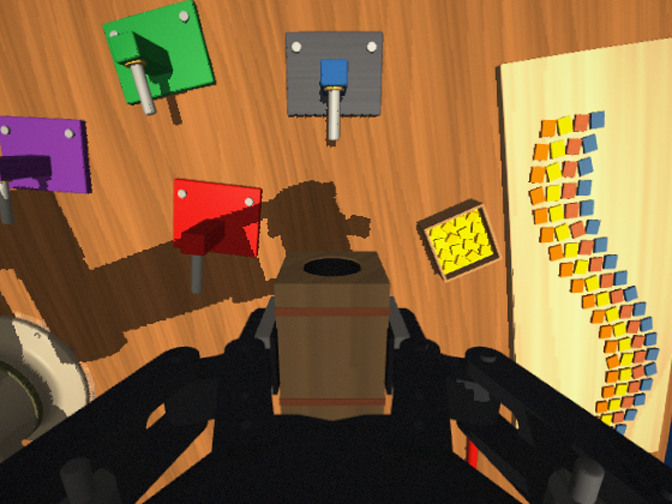

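The hole bottom is confirmed (same stop at 7.0 mm). The spacer is off the pin with its mouth at image (332,267), and the jig and yellow box are undisturbed. Now I turn the hole up.

Run:
```python
from h import *
a=np.radians(20);u=np.array([np.cos(a),np.sin(a),0])
movep(list(u*500+[0,0,400]),ori((0,0,1),u)); sleep(.5)
print(current_t(),current_eef_pos(),R.from_quat(current_tcp_rot()).as_matrix().round(3),current_grip_width(),current_ft_force(),np.abs(current_qvel()).max())
s=capture('scene');w=capture('wrist')
im=np.zeros((600,800,3),np.uint8); im[:420,:560]=s
q=proj('scene',[np.array(current_eef_pos())-8*u])[0].astype(int); x=max(0,min(q[0]-30,500));y=max(0,min(q[1]-30,360)); print(q)
im[:240,560:]=cv2.resize(s[y:y+60,x:x+60],(240,240),interpolation=cv2.INTER_CUBIC)
im[240:420,560:]=cv2.resize(w,(240,180)); im[420:,:240]=cv2.resize(capture('top'),(240,180))
save('fin',im)
```

```text
14.5417 [469.862062   171.01532709 400.00281683] [[ 0.342  0.94  -0.   ]
 [-0.94   0.342  0.   ]
 [ 0.    -0.     1.   ]] 36.66783598673841 [ 0.15653792  0.54281422 -1.14574685] 0.0007675305696431102
[326 163]
```

View pics/fin.png

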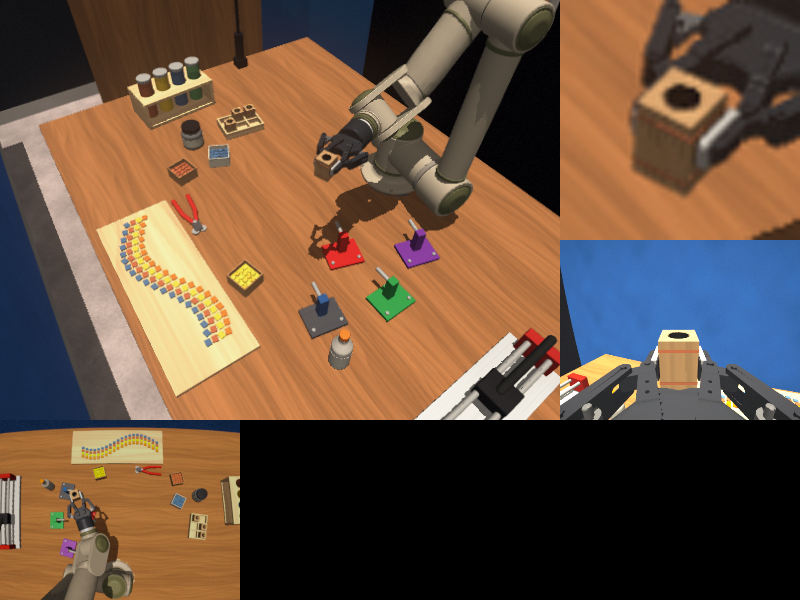

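The picture shows the spacer held upright, hole on top, at scene (326,160). It is about 40 cm up, touches nothing else, and every bystander is in place. Its front edge sits at the same wrist-image row before and after probing (about 236), so it didn't tilt in the grip.

```bash
python3 -c "
from h import *
close_job(); print(current_t())"
```

```text
the job is handed in; nothing more can be done
the job is handed in; nothing more can be done
```

The job is done and handed in: the spacer was probed on the pin, drawn off, turned hole up, and is still held in the gripper.

- **Finding the hole:** I gripped the spacer at 60 N and slid the first end onto the blue jig's pin. It went on until it stopped 7.0 mm past the tip, against about 6 mm predicted for the bottom of the hole. A second push stopped at the same place, so that end has the hole.
- **Finishing pose:** I drew it fully off and turned it so the hole faces straight up, about 40 cm above the table.
- **Last checks:**
  - The tool axis along the spacer was vertical to three decimals and the grip width was 36.7 mm.
  - The outside force was about 1 N and the arm was at rest.
  - The pictures show the hole on top and the other objects apparently where they were.
  - The clock read 14.5 s of the 67 s allowed.
- **Disagreements:** The pin stood about 1 mm to the side of my first estimate, and I corrected that before sliding on. The jig fit left up to 1.7 px of error at the plate corners. No check failed.

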